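# Hang the eyed key on the station caddy and hold the caddy up level

## Robot

A 7-joint arm with a two-finger parallel gripper is mounted at the origin on the work surface. World frame = base frame: x ahead of the robot, y to its left, z up, the work surface at z = 0. Lengths are in m, angles in rad, forces in N, time in s.
With the tool pointing down it reaches from about 0.425 to 0.925 m from the base axis. Payload 6.8 kg.
Tool frame: the origin (TCP) lies where the fingers leave the gripper's body, on its centre line; the fingertips stand 73 mm ahead of it and the grasp point (between the pads) lies 54 mm ahead of it; z points along the fingers, y is the direction in which the jaws open and shut (so a half turn about z gives the same grasp; the last joint's range is limited). The gripper opens to 85 mm and grips with 20 to 120 N. Pads are 22 mm wide; open, the fingers measure 114 mm over their backs; the gripper's body (76 mm by 85 mm) begins 54 mm behind the grasp point. The pads swing forward as they close: fully open they stand 13 mm farther back than shut.
Start: joints at [1.026, 0.477, 0.022, 1.555, -0.011, 1.109, -0.083], TCP at [0.286, -0.612, 0.304] pointing down, gripper open.
Joint ranges: [-2.96, 2.96], [-0.34, 2.1], [-1.41, 1.46], [0.24, 2.44], [-1.37, 4.51], [0.17, 1.92], [-2.96, 2.96]. Speed limits (rad/s): [2.39, 2.39, 3.14, 3.14, 3.14, 3.14, 3.14].

## Interface

Orientations are given as a rotation vector (axis times angle).
In Python, from bench import r gives the robot as it stands.
- The arm moves only by the shell command python3 -m handwheel 'ROWS' [FORCE]. ROWS is JSON, a list that holds one entry, the list of rows, each a list of 7 numbers: the shift along the world's x, y, z in m, then the turn, a rotation vector about the world's x, y, z in rad, then the finger opening in m, from 0 to 0.0854. A call has 1 to 10 rows; each row shifts and turns the commanded pose from where the row before left it; what a row does not reach is not made up. A row lasts 1/12 s, in which the tool goes at most 41.7 mm and 7.16 degrees, less where a joint would pass 70% of its speed; a pose out of reach is approached as far as the arm can. A call is refused whole if a number of a shift passes 0.0417 or a number of a turn 0.125, either way. A call with a gripper value outside its range is refused whole. The fingers move at their own pace and stop on an object; FORCE is the grip in N (left out, the last holds). Time passes only in rows, so rows that do not move let the fingers close. It gives the time, the measured TCP pose, the force and the opening at its end, in the units of the state.
- r.get_obs(): the state, without advancing time (a new reading comes with each control period).
- r.grab_frame(name): name is "scene" or "top"; returns (picture, depth): 420x560x3 uint8, red, green, blue; 420x560 float32, m along the optical axis (not along the pixel's ray), 0 where there is no reading.
- r.get_calibration(name): a dict with "vertical_fov" (degrees; the focal length in pixels is half the picture's height over the tangent of half this angle, whatever the lens; pixels are square), "cx", "cy" (the principal point, pixels), "R" (3x3) and "t" (3): a world point X has camera coordinates R X + t. Camera axes: x right, y down, z forward; pixel columns grow to the right and rows downward; lengths in m; the calibration is good to about 2 mm. A picture is of the moment at which its call begins. get_calibration takes no time and is no camera call.
- r.hand_in(): hands the job in, once; it reports no verdict.
Trained networks look in the newest picture that a camera, given by its name, has taken for a name from the list of things; names that differ only in an ending like _2 or _b are one class to them, and where a whole thing is asked for, a point or a joint stands for the part that bears it (a point fixed in the world has none). Each returns a list of dicts, best first, with "p" (0 to 1); they miss things now and then, are a little off and sometimes report something else, mostly with a low value. They report only what shows in the picture. A call takes as long as a camera call. They do not tell look-alikes from the thing itself.
- r.masks_of(label, camera): "pixels" (420x560 bool, what is visible of it) and "at" ([column, row] in pixels, amid what is visible of it).
The state is a dict: "clock": time; "joints": joint angles; "qvel": joint speeds; "tau": joint torques, N m; "tcp_pos": TCP position; "orientation": TCP orientation; "contact_force": force on the tool from outside, world axes, zero at the start; "moment": the same for the moment, N m; "grip_width": finger opening in m.
Only numpy, scipy, OpenCV 4.12 (cv2) and the standard library are available. Lean on these libraries where they do the work, as an engineer would, in place of code of your own. Each camera call takes 0.05 s, during which the arm holds its last target.

## Task

Get the tattoo station caddy ready to hand over: take the flat key with the round eye out of the rack and hang it by its eye on the caddy's peg, letting go of it, then lift the caddy by its upright straight up about 10 cm off the bench and keep holding it there, level and still, with the key hanging on the peg and the small bottle standing in its tray. Finish while holding the caddy in the air; do not put it down or let go. Leave the other two tools in the rack.

Things in the scene. Friction and masses are not known exactly. Their poses are not given: they have to be found in the camera images.
- key_tab (a point): Grip tab of the key, the part to pinch. The key is a light-alloy plate 6 mm thick, 109 mm long, about 50 g, upright on its forked end in a rack slot: the one of three tools with a round hole. Point: mid-thickness, 13 mm below the top edge; the tab is 24 mm wide (y), 30 mm tall. Axes: z up along the key, x through its thickness, y across its width.
- key_eye (a point): Centre of the key's eye: a through hole of 18 mm diameter along the key's x, in a 34 mm square part of the plate. It is 46 mm below the key's top edge (33 mm below key_tab) and 63 mm above its lower end. Same axes as key_tab. The key may go on the peg either way round.
- key: The whole key; origin at the centre of its lower end, z up along it, same axes as key_tab.
- rack: Fixed black plastic block, 46 mm (x) by 180 mm (y) by 38 mm tall, origin at the centre of its underside. Three slots open upward in a row along its y (at -58, 0, 58 mm), each 9 by 29 mm and 28 mm deep, hold three flat tools upright, in any order, broad faces along the rack's y. The tools' tops are 106 to 119 mm above the bench.
- blade_center (a point): Bystander in the rack: a flat alloy tool of much the same size as the key but with a solid round head, no hole. Point half-way up (53.5 mm above its lower end). Leave it in the rack.
- tee_center (a point): Bystander in the rack: a flat alloy tool 96 mm long with a narrow stem and a T-shaped top, no hole. Point half-way up (48 mm above its lower end). Leave it in the rack.
- caddy: Loose steel caddy, about 650 g: tray 120 mm (x) by 150 mm (y), floor 6 mm thick, rim 14 mm high; in its middle a flat upright 12 mm thick (x), 40 mm wide (y), 165 mm high. An arm 8 mm thick, 96 mm up, runs from it 75 mm towards -y to the peg's root. Origin: centre of the tray's underside, z up; the peg points to its front, -x. The centre of mass lies about below the upright.
- caddy_grip (a point): Where to pinch the caddy: the middle of the upright, 22 mm below its top edge and 143 mm above the tray's underside; 12 mm thick in x, 40 mm wide in y (caddy axes).
- peg_mid (a point): Middle of the peg, 100 mm above the tray's underside; caddy axes. The peg is a round bar 6 mm thick, 41 mm long, running from its root on the arm towards the caddy's -x and rising 12 degrees to a 9 mm ball at its free end. The hung key's broad face lies across the peg and nothing is under it.
- peg_tip (a point): Centre of the 9 mm ball at the peg's free end: 20 mm towards the caddy's -x and 4 mm above peg_mid.
- caddy_bottle_center (a point): A small capped white bottle, 28 mm across and 52 mm tall, about 50 g, standing loose on the caddy's tray on the side away from the peg; point half-way up, z up along it. It rides along upright when the caddy is lifted level.
There are look-alikes about, which are no part of the job. Leave any green look-alike of the key alone.

How it is judged:
By the outcome, as a careful person would: the job done as asked, in the order asked, and still so for the second after the job is handed in, while the arm keeps its last pose, push and grip.
It also fails if it takes over 56 s, if anything falls off the work surface, if the arm or the gripper's body presses on something with over 40 N, if the wrist force passes 120 N, or if a joint passes its speed limit or range.

## Working session

There is one attempt and no reset: what is moved stays moved. The work goes in short steps, Python scripts to look and compute and a shell command to move; the robot and the scene stay as the last step left them, time stands still between calls to the robot, and variables do not carry over. Pictures are saved under pics/ and viewed, and the job is handed in when it is done.

```bash
mkdir -p pics; ls
cat > h.py <<'E'
from bench import r
import numpy as np, cv2
def K(n):
    c=r.get_calibration(n); f=210/np.tan(np.radians(c["vertical_fov"])/2); return f,c["cx"],c["cy"],np.array(c["R"]),np.array(c["t"])
def px2w(n,u,v,d):
    f,cx,cy,R,t=K(n); u=np.asarray(u,float);v=np.asarray(v,float);d=np.asarray(d,float)
    P=np.stack([(u-cx)/f*d,(v-cy)/f*d,d],-1); return (P-t)@R
def w2px(n,X):
    f,cx,cy,R,t=K(n); p=R@np.array(X)+t; return p[0]/p[2]*f+cx,p[1]/p[2]*f+cy
def save(n,im,s=1): cv2.imwrite("pics/"+n, cv2.resize(im[:,:,::-1],None,fx=s,fy=s,interpolation=cv2.INTER_CUBIC))
E
python3 - <<'E'
from h import *
for n in("scene","top"):
    im,d=r.grab_frame(n); save(n+"0.png",im,1.4); np.savez(n+"0.npz",im=im,d=d)
    f,cx,cy,R,t=K(n); print(n,f,cx,cy,-R.T@t,R[2])
    for l in("key","key_eye","key_tab","rack","caddy","caddy_grip","peg_mid","peg_tip","caddy_bottle_center","blade_center","tee_center"):
        for m in r.masks_of(l,n)[:3]:
            u,v=m["at"]; 
            M=m["pixels"]&(d>0)
            vv,uu=np.nonzero(M); 
            w=px2w(n,uu,vv,d[M]) if len(uu) else np.zeros((1,3))
            print(l,round(m["p"],2),np.round(m["at"]),M.sum(),np.round(np.median(w,0),3))
o=r.get_obs();print({k:np.round(v,3) for k,v in o.items()})
E
```

```text
pics
scene 463.16052541173843 278.3299975569485 215.56703764834552 [ 0.89687996 -0.30231456  0.71549464] [-0.51541432  0.35636614 -0.77932744]
key 0.97 [259. 304.] 569 [ 0.599 -0.13   0.067]
key 0.76 [217. 321.] 632 [ 0.585 -0.199  0.062]
key 0.66 [188. 276.] 564 [ 0.501 -0.205  0.082]
key_eye 0.71 [184. 278.] 544 [ 0.501 -0.205  0.082]
key_eye 0.71 [143. 261.] 461 [ 0.426 -0.247  0.062]
key_eye 0.71 [260. 306.] 682 [ 0.598 -0.129  0.057]
key_tab 0.95 [144. 262.] 402 [ 0.429 -0.246  0.067]
key_tab 0.89 [184. 277.] 610 [ 0.501 -0.204  0.079]
key_tab 0.72 [218. 326.] 666 [ 0.585 -0.199  0.059]
rack 0.86 [186. 297.] 3228 [ 0.515 -0.219  0.037]
rack 0.31 [186. 276.] 601 [ 0.501 -0.205  0.081]
caddy 0.87 [378. 233.] 4829 [0.579 0.136 0.007]
caddy_grip 0.97 [377. 231.] 4859 [0.579 0.136 0.007]
peg_mid 0.78 [380. 235.] 4919 [0.579 0.136 0.007]
peg_tip 0.84 [377. 232.] 4894 [0.579 0.136 0.007]
caddy_bottle_center 0.86 [399. 217.] 284 [0.582 0.192 0.037]
blade_center 0.91 [216. 258.] 536 [ 0.499 -0.147  0.078]
tee_center 0.95 [155. 295.] 368 [ 0.503 -0.262  0.079]
tee_center 0.43 [185. 277.] 
[... 841 characters left out ...]
] 4029 [0.565 0.143 0.007]
caddy_bottle_center 0.5 [167. 179.] 166 [0.574 0.194 0.039]
blade_center 0.22 [193. 184.] 4116 [0.565 0.144 0.007]
tee_center 0.64 [400. 223.] 113 [ 0.499 -0.259  0.101]
{'clock': np.float64(1.2), 'joints': array([ 1.026,  0.477,  0.022,  1.555, -0.012,  1.109, -0.083]), 'qvel': array([ 0.   , -0.001, -0.   , -0.   , -0.001,  0.001,  0.001]), 'tau': array([ 2.0000e-03, -5.9632e+01,  1.6070e+00, -2.8155e+01,  1.2000e-02,
        2.0000e-03,  0.0000e+00]), 'tcp_pos': array([ 0.286, -0.612,  0.304]), 'orientation': array([3.067, 0.681, 0.   ]), 'contact_force': array([-0.072, -0.692, -0.117]), 'moment': array([-0.008,  0.011,  0.009]), 'grip_width': np.float64(0.085)}
```

View pics/scene0.png

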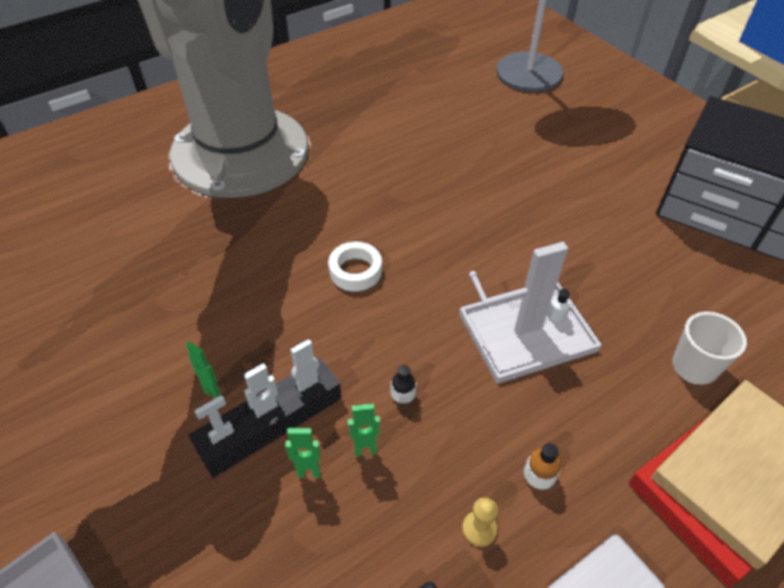

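View pics/top0.png

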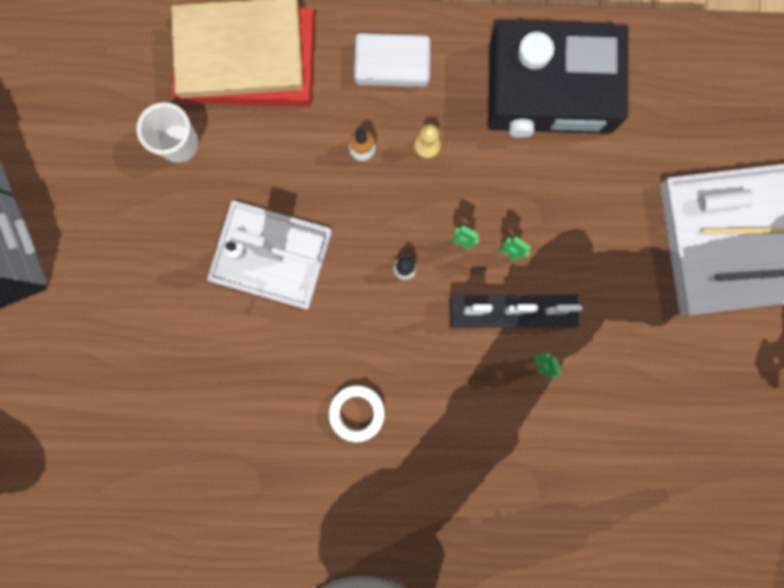

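The target key is the grey middle tool in the rack, at scene (262,390) of the enlarged view. The green ones are decoys, the tee is to its left and the blade to its right. The caddy's peg points toward the robot, at about (478,287). Next I'll fit the poses.

Run:
```python
from h import *
z=np.load("scene0.npz"); im,d=z["im"],z["d"]
save("rackz.png",im[230:350,120:290],4); save("cadz.png",im[160:280,320:440],5)
z2=np.load("top0.npz"); save("topz.png",z2["im"][130:290,130:420],2.7)
for n,zz in(("scene",z),("top",z2)):
    d=zz["d"]; vv,uu=np.nonzero(d>0); P=px2w(n,uu,vv,d[vv,uu]); C=zz["im"][vv,uu].astype(int)
    print("==",n)
    # table height
    t=(P[:,0]>.35)&(P[:,0]<.75)&(abs(P[:,1])<.3)&(abs(P[:,2])<.01); print("table z",np.median(P[t,2]))
    grey=(C.max(1)-C.min(1)<30)
    # key
    for nm,y0 in(("key",-.205),("blade",-.147),("tee",-.262)):
        s=(abs(P[:,1]-y0)<.025)&(abs(P[:,0]-.5)<.022)&(P[:,2]>.045)&(P[:,2]<.13)
        q=P[s]
        print(nm,len(q),"mean",q.mean(0).round(4),"zmax",np.percentile(q[:,2],[98,100]).round(4),"y",np.percentile(q[:,1],[2,98]).round(4))
        a=np.polyfit(q[:,1],q[:,0],1); print("  yaw x=a*y+b",a.round(3))
        for lo,hi in((.05,.06),(.06,.07),(.07,.08),(.08,.09),(.09,.1),(.1,.11),(.11,.125)):
            k=q[(q[:,2]>lo)&(q[:,2]<hi)]
            if len(k)>3: print("   ",lo,len(k),k[:,:2].mean(0).round(4),k[:,:2].min(0).round(4),k[:,:2].max(0).round(4))
    s=(abs(P[:,1]+.205)<.12)&(abs(P[:,0]-.5)<.04)&(abs(P[:,2]-.038)<.004)&(C.max(1)<80)
    rc=cv2.minAreaRect(P[s][:,:2].astype(np.float32)*1000);print("rack",s.sum(),rc)
    s=(abs(P[:,1]-.14)<.13)&(abs(P[:,0]-.565)<.12)&(P[:,2]>.004)&(P[:,2]<.018)&(C.min(1)>80)
    rc=cv2.minAreaRect(P[s][:,:2].astype(np.float32)*1000);print("tray",s.sum(),rc)
    s=(abs(P[:,1]-.14)<.13)&(abs(P[:,0]-.565)<.12)&(P[:,2]>.06)
    q=P[s];print("upper",len(q),q.min(0).round(3),q.max(0).round(3))
    u=q[q[:,2]>.155]; print("upright top",len(u),u.mean(0).round(4)); 
    if len(u)>4: print(cv2.minAreaRect(u[:,:2].astype(np.float32)*1000))
    u=q[(q[:,2]<.13)&(q[:,1]<.115)]; print("peg pts",u.round(3)[::max(1,len(u)//25)])
```

```text
== scene
table z 9.223902087748454e-05
key 520 mean [ 0.5008 -0.2051  0.0854] zmax [0.12  0.121] y [-0.2214 -0.1887]
  yaw x=a*y+b [-0.017  0.497]
    0.05 61 [ 0.5012 -0.2045] [ 0.4966 -0.2215] [ 0.5028 -0.1878]
    0.06 89 [ 0.5003 -0.2048] [ 0.4945 -0.2217] [ 0.5028 -0.1872]
    0.07 41 [ 0.5012 -0.206 ] [ 0.4973 -0.2217] [ 0.5033 -0.1879]
    0.08 82 [ 0.501  -0.2049] [ 0.4958 -0.2216] [ 0.5035 -0.1877]
    0.09 66 [ 0.5011 -0.2055] [ 0.4961 -0.2216] [ 0.503 -0.188]
    0.1 56 [ 0.5013 -0.2059] [ 0.4981 -0.2168] [ 0.5029 -0.193 ]
    0.11 103 [ 0.5002 -0.2047] [ 0.4945 -0.2166] [ 0.5034 -0.1927]
blade 455 mean [ 0.4991 -0.1476  0.0845] zmax [0.1178 0.12  ] y [-0.162  -0.1326]
  yaw x=a*y+b [-0.006  0.498]
    0.05 48 [ 0.4995 -0.1476] [ 0.4974 -0.1598] [ 0.5011 -0.1335]
    0.06 56 [ 0.4995 -0.147 ] [ 0.4965 -0.1631] [ 0.5013 -0.1307]
    0.07 76 [ 0.4993 -0.1482] [ 0.4942 -0.1633] [ 0.5013 -0.1297]
    0.08 61 [ 0.499  -0.1482] [ 0.4946 -0.1611] [ 0.5018 -0.133 ]
    0.09 53 [ 0.4994 -0.1479] [ 0.4966 -0.159 ] [ 0.501  -0.1351]
    0.1 53 [ 0.4993 -0.1476] [ 0.496 -0.159] [ 0.50
[... 3164 characters left out ...]
]
((571.9933471679688, 149.92088317871094), (39.65229415893555, 12.044214248657227), 75.52181243896484)
peg pts [[0.565 0.114 0.098]
 [0.564 0.108 0.098]
 [0.561 0.109 0.102]
 [0.562 0.098 0.1  ]
 [0.56  0.106 0.1  ]
 [0.56  0.095 0.099]
 [0.558 0.106 0.099]
 [0.558 0.095 0.1  ]
 [0.559 0.084 0.097]
 [0.556 0.094 0.102]
 [0.556 0.083 0.101]
 [0.555 0.095 0.096]
 [0.555 0.083 0.1  ]
 [0.553 0.091 0.098]
 [0.553 0.08  0.098]
 [0.551 0.079 0.1  ]
 [0.549 0.077 0.101]
 [0.546 0.079 0.098]
 [0.541 0.083 0.101]
 [0.537 0.084 0.103]
 [0.536 0.08  0.103]
 [0.532 0.082 0.102]
 [0.528 0.084 0.103]
 [0.524 0.087 0.103]
 [0.52  0.089 0.106]
 [0.519 0.085 0.106]
 [0.515 0.09  0.109]
 [0.513 0.086 0.108]]
```

```bash
python3 -m handwheel '[[[0.015,0.029,0,0,0,0.08,0.045],[0.015,0.029,0,0,0,0.08,0.045],[0.015,0.029,0,0,0,0.08,0.045],[0.015,0.029,0,0,0,0.08,0.045],[0.015,0.029,0,0,0,0.08,0.045],[0.015,0.029,0,0,0,0.08,0.045],[0.015,0.029,0,0,0,0.08,0.045]]]' 40; python3 -m handwheel '[[[0.015,0.029,0,0,0,0.08,0.045],[0.015,0.029,0,0,0,0.08,0.045],[0.015,0.029,0,0,0,0.08,0.045],[0.015,0.029,0,0,0,0.08,0.045],[0.015,0.029,0,0,0,0.08,0.045],[0.015,0.029,0,0,0,0.08,0.045],[0.015,0.029,0,0,0,0.08,0.045],[0,0,0,0,0,0,0.045],[0,0,0,0,0,0,0.045]]]'
cat > st.py <<'E'
from h import *
from scipy.spatial.transform import Rotation as S
def st():
    o=r.get_obs(); M=S.from_rotvec(o["orientation"]).as_matrix()
    print("t",round(float(o["clock"]),2),"tcp",np.round(o["tcp_pos"],4),"F",np.round(o["contact_force"],1),"M",np.round(o["moment"],2),"w",round(float(o["grip_width"]),4),"q",np.round(o["joints"],2))
    print("toolz",M[:,2].round(4),"jaw yaw deg",np.degrees(np.arctan2(M[1,1],M[0,1])).round(2),"grasp",(o["tcp_pos"]+.054*M[:,2]).round(4))
    return o
if __name__=="__main__": st()
E
python3 st.py
```

```text
clock: 1.78
tcp_pos: [0.3911, -0.4072, 0.3042]
orientation: [2.756, 1.507, 0.0]
contact_force: [0.4, -0.0, -0.1]
grip_width: 0.045
clock: 2.53
tcp_pos: [0.4965, -0.2036, 0.3042]
orientation: [2.232, 2.21, 0.001]
contact_force: [-0.5, -0.6, 0.5]
grip_width: 0.0452
t 2.53 tcp [ 0.4965 -0.2036  0.3042] F [-0.5 -0.6  0.5] M [-0.02  0.01  0.05] w 0.0452 q [ 0.59  0.28 -0.38  1.87  0.12  1.02  0.15]
toolz [ 7.e-04  4.e-04 -1.e+00] jaw yaw deg -0.57 grasp [ 0.4965 -0.2036  0.2502]
```

```bash
python3 -m handwheel '[[[0.0025,-0.001,-0.025,0,0,0.035,0.045],[0,0,-0.025,0,0,0,0.045],[0,0,-0.025,0,0,0,0.045],[0,0,-0.025,0,0,0,0.045],[0,0,-0.01,0,0,0,0.045],[0,0,0,0,0,0,0.045]]]'; python3 st.py
python3 - <<'E'
from h import *
im,d=r.grab_frame("scene"); save("a1.png",im[180:380,90:330],3.2)
im,d=r.grab_frame("top"); save("a1t.png",im[140:290,280:450],4)
E
```

```text
clock: 3.03
tcp_pos: [0.4961, -0.2075, 0.1916]
orientation: [-2.198, -2.239, 0.004]
contact_force: [-0.6, 0.5, 0.7]
grip_width: 0.0453
t 3.03 tcp [ 0.4961 -0.2075  0.1916] F [-0.6  0.5  0.7] M [0.02 0.   0.02] w 0.0453 q [ 0.57  0.42 -0.36  1.96  0.2   0.8   0.12]
toolz [-0.0049  0.0012 -1.    ] jaw yaw deg 1.07 grasp [ 0.4959 -0.2075  0.1376]
```

View pics/a1.png

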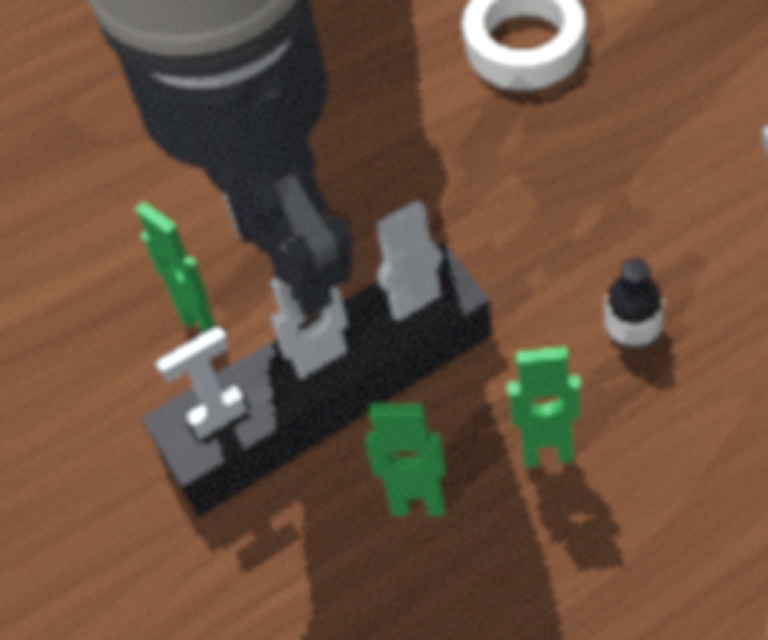

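View pics/rackz.png

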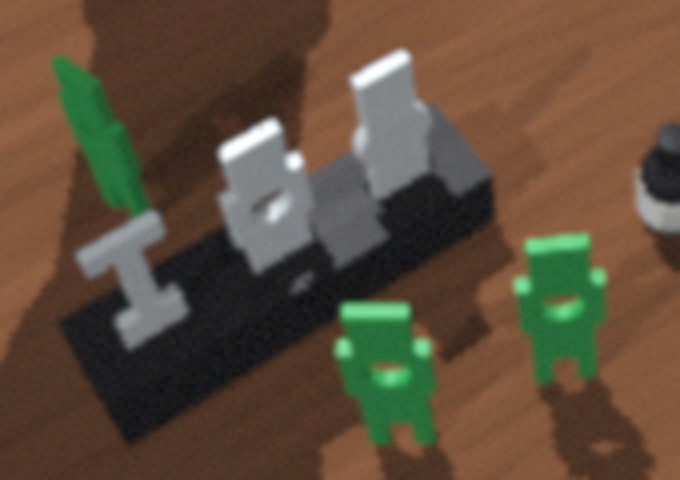

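View pics/cadz.png

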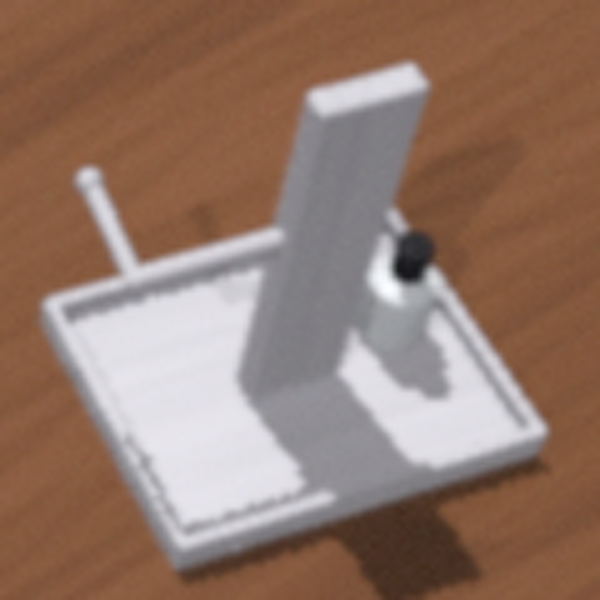

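The zoom confirms that the middle grey tool has the round eye. The far finger hides part of it, and the green decoys are clear of the fingers. I'll continue the descent.

```bash
python3 st.py
```

```text
t 3.13 tcp [ 0.4982 -0.2075  0.1945] F [ 0.2 -0.4  1. ] M [-0.04 -0.01 -0.03] w 0.045 q [ 0.57  0.42 -0.36  1.96  0.2   0.8   0.12]
toolz [ 3.e-04 -4.e-04 -1.e+00] jaw yaw deg 1.12 grasp [ 0.4982 -0.2075  0.1405]
```

View pics/a1t.png

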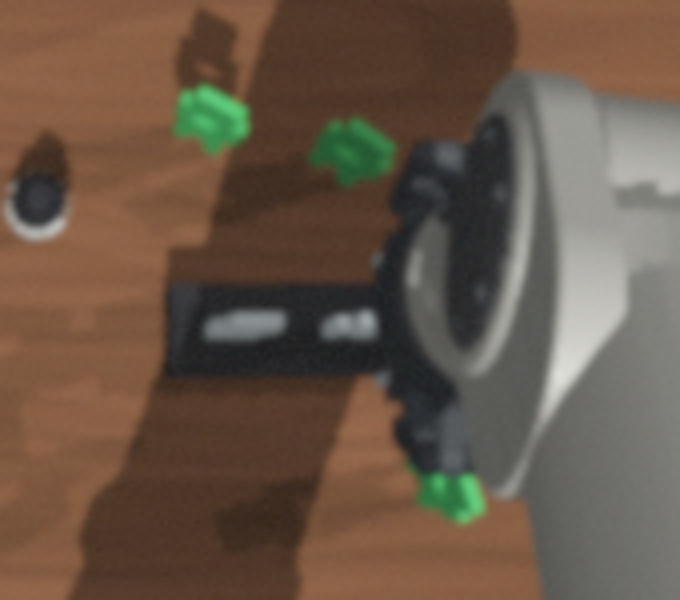

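```bash
python3 -m handwheel '[[[0.001,0.0025,-0.0115,0,0,0,0.045],[0,0,-0.0115,0,0,0,0.045],[0,0,-0.0115,0,0,0,0.045],[0,0,0,0,0,0,0.045],[0,0,0,0,0,0,0.045]]]'; python3 st.py
```

```text
clock: 3.55
tcp_pos: [0.4985, -0.2039, 0.1585]
orientation: [-2.196, -2.244, 0.001]
contact_force: [0.7, 0.4, 1.1]
grip_width: 0.045
t 3.55 tcp [ 0.4985 -0.2039  0.1585] F [0.7 0.4 1.1] M [-0.05  0.01  0.02] w 0.045 q [ 0.55  0.47 -0.34  1.98  0.23  0.73  0.09]
toolz [-1.9e-03  7.0e-04 -1.0e+00] jaw yaw deg 1.22 grasp [ 0.4984 -0.2039  0.1045]
```

Now I'll close on the key, watching lateral force.

```bash
python3 -m handwheel '[[[0,0,0,0,0,0,0.02],[0,0,0,0,0,0,0.012],[0,0,0,0,0,0,0.0],[0,0,0,0,0,0,0.0],[0,0,0,0,0,0,0.0],[0,0,0,0,0,0,0.0]]]' 50; python3 st.py
```

```text
clock: 4.05
tcp_pos: [0.4995, -0.2042, 0.1599]
orientation: [2.197, 2.244, 0.001]
contact_force: [-0.1, 0.0, 4.9]
grip_width: 0.0053
t 4.05 tcp [ 0.4995 -0.2042  0.1599] F [-0.1  0.   4.9] M [ 0.06 -0.03  0.02] w 0.0053 q [ 0.55  0.47 -0.34  1.98  0.23  0.73  0.09]
toolz [ 1.e-03 -3.e-04 -1.e+00] jaw yaw deg 1.2 grasp [ 0.4995 -0.2042  0.1059]
```

```bash
python3 -m handwheel '[[[0,0,0.01,0,0,0,0],[0,0,0.015,0,0,0,0],[0,0,0.015,0,0,0,0],[0,0,0.015,0,0,0,0],[0,0,0.015,0,0,0,0],[0,0,0.015,0,0,0,0],[0,0,0.015,0,0,0,0],[0,0,0,0,0,0,0],[0,0,0,0,0,0,0]]]'; python3 st.py
python3 - <<'E'
from h import *
im,d=r.grab_frame("scene"); save("a2.png",im[150:350,90:330],3.2); np.savez("s2.npz",im=im,d=d)
E
python3 st.py
```

```text
clock: 4.8
tcp_pos: [0.4993, -0.2043, 0.2603]
orientation: [2.197, 2.243, 0.001]
contact_force: [0.3, -0.0, -0.6]
grip_width: 0.0053
t 4.8 tcp [ 0.4993 -0.2043  0.2603] F [ 0.3 -0.  -0.6] M [-0.02  0.03  0.04] w 0.0053 q [ 0.59  0.33 -0.38  1.91  0.15  0.93  0.15]
toolz [ 1.6e-03 -8.0e-04 -1.0e+00] jaw yaw deg 1.2 grasp [ 0.4993 -0.2043  0.2063]
t 4.85 tcp [ 0.4987 -0.2041  0.2593] F [ 0.6 -0.5 -0.2] M [-0.03 -0.04 -0.01] w 0.0056 q [ 0.59  0.33 -0.38  1.91  0.15  0.93  0.15]
toolz [-1.e-04 -1.e-04 -1.e+00] jaw yaw deg 1.2 grasp [ 0.4987 -0.2041  0.2053]
```

View pics/a2.png

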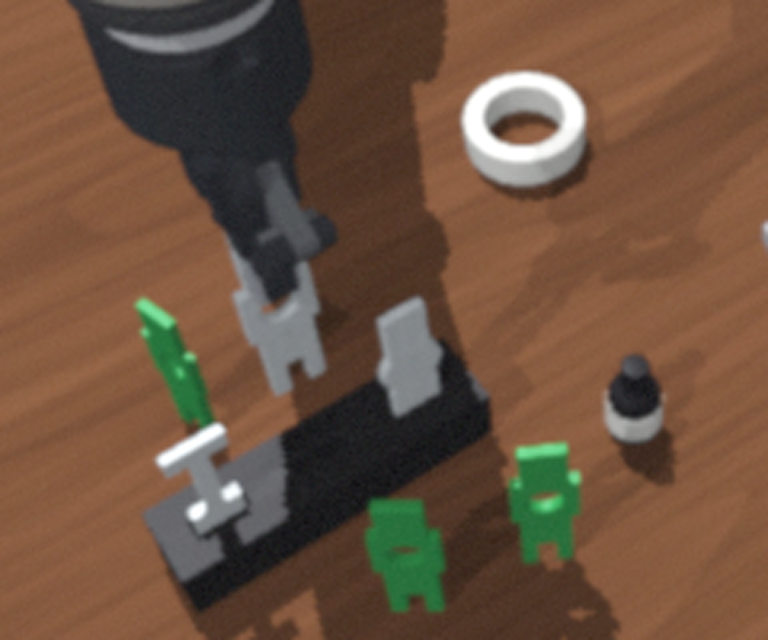

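The key is out of the rack and held upright, with the blade and tee still in their slots. Next I'll measure where it sits in the hand.

Run:
```python
from h import *
z=np.load("s2.npz"); d=z["d"]; C=z["im"].astype(int)
vv,uu=np.nonzero(d>0); P=px2w("scene",uu,vv,d[vv,uu]); c=C[vv,uu]
s=(abs(P[:,1]+.204)<.03)&(abs(P[:,0]-.499)<.02)&(P[:,2]>.09)&(P[:,2]<.23)&(c.min(1)>85)
q=P[s];print(len(q))
for lo in np.arange(.1,.23,.01):
    k=q[(q[:,2]>=lo)&(q[:,2]<lo+.01)]
    if len(k)>3: print(round(lo,2),len(k),"x",np.percentile(k[:,0],[10,50,95]).round(4),"y",k[:,1].min().round(4),k[:,1].max().round(4),"mid",((k[:,1].min()+k[:,1].max())/2).round(4))
print("zmin",np.percentile(q[:,2],[0,1,3]))
```

```text
635
0.11 44 x [0.4997 0.5022 0.5031] y -0.2177 -0.1916 mid -0.2046
0.12 44 x [0.501  0.5022 0.5032] y -0.2177 -0.1921 mid -0.2049
0.13 66 x [0.5013 0.5023 0.5035] y -0.2178 -0.1918 mid -0.2048
0.14 76 x [0.5012 0.5022 0.5033] y -0.2179 -0.1914 mid -0.2046
0.15 82 x [0.5012 0.502  0.5031] y -0.2216 -0.1879 mid -0.2048
0.16 120 x [0.4979 0.5017 0.503 ] y -0.2217 -0.1874 mid -0.2045
0.17 53 x [0.5003 0.5018 0.503 ] y -0.2216 -0.1878 mid -0.2047
0.18 49 x [0.4986 0.5023 0.506 ] y -0.2218 -0.1874 mid -0.2046
0.19 46 x [0.499  0.5032 0.5093] y -0.2218 -0.1881 mid -0.205
0.2 30 x [0.4992 0.5077 0.5091] y -0.2166 -0.1934 mid -0.205
0.21 24 x [0.4943 0.5023 0.5091] y -0.2167 -0.2137 mid -0.2152
zmin [0.10961599 0.1124568  0.11497031]
```

```bash
python3 -m handwheel '[[[-0.0016,0.0215,0,0,0,-0.02,0],[-0.0016,0.0215,0,0,0,-0.02,0],[-0.0016,0.0215,0,0,0,-0.02,0],[-0.0016,0.0215,0,0,0,-0.02,0],[-0.0016,0.0215,0,0,0,-0.02,0],[-0.0016,0.0215,0,0,0,-0.02,0],[-0.0016,0.0215,0,0,0,-0.02,0]]]'; python3 -m handwheel '[[[-0.0016,0.0215,0,0,0,-0.02,0],[-0.0016,0.0215,0,0,0,-0.02,0],[-0.0016,0.0215,0,0,0,-0.02,0],[-0.0016,0.0215,0,0,0,-0.02,0],[-0.0016,0.0215,0,0,0,-0.02,0],[-0.0016,0.0215,0,0,0,-0.02,0],[-0.0016,0.0215,0,0,0,-0.02,0],[0,0,0,0,0,0,0],[0,0,0,0,0,0,0]]]'; python3 st.py
```

```text
clock: 5.43
tcp_pos: [0.4869, -0.0528, 0.2582]
orientation: [-2.35, -2.083, 0.002]
contact_force: [0.1, 0.5, 0.3]
grip_width: 0.005
clock: 6.18
tcp_pos: [0.4759, 0.0979, 0.2585]
orientation: [-2.486, -1.919, 0.002]
contact_force: [-0.5, -1.2, -1.2]
grip_width: 0.0052
t 6.18 tcp [0.4759 0.0979 0.2585] F [-0.5 -1.2 -1.2] M [-0.05  0.02 -0.05] w 0.0052 q [ 0.1   0.26 -0.5   2.02  0.16  0.9  -0.74]
toolz [-0.0019 -0.     -1.    ] jaw yaw deg -14.66 grasp [0.4758 0.0979 0.2045]
```

```bash
python3 -m handwheel '[[[0,0,-0.014,0,0,0,0],[0,0,-0.014,0,0,0,0],[0,0,-0.014,0,0,0,0],[0,0,-0.014,0,0,0,0],[0,0,-0.012,0,0,0,0],[0,0,0,0,0,0,0],[0,0,0,0,0,0,0]]]'
python3 - <<'E'
from h import *
from st import st
st()
for n in("scene","top"):
    im,d=r.grab_frame(n); np.savez("p_%s.npz"%n,im=im,d=d)
    save("b_%s.png"%n, im[110:290,260:460] if n=="scene" else im[120:280,120:320],4 if n=="scene" else 4)
    vv,uu=np.nonzero(d>0); P=px2w(n,uu,vv,d[vv,uu]); c=im[vv,uu].astype(int)
    # caddy frame
    a=np.radians(-14.6); ex=np.array([np.cos(a),np.sin(a)]); ey=np.array([-np.sin(a),np.cos(a)])
    L=np.stack([(P[:,:2]-[.5725,.150])@ex,(P[:,:2]-[.5725,.150])@ey,P[:,2]],1)*1000
    k=(abs(L[:,0]+80)<15)&(abs(L[:,1]+75)<25)&(L[:,2]>20)&(L[:,2]<145)&(c.min(1)>85); q=L[k]
    print(n,"key",len(q))
    for lo in range(30,145,10):
        s=q[(q[:,2]>=lo)&(q[:,2]<lo+10)]
        if len(s)>3: print(lo,len(s),"x",np.median(s[:,0]).round(1),"y",s[:,1].min().round(1),s[:,1].max().round(1))
    k=(L[:,0]>-52)&(L[:,0]<-5)&(abs(L[:,1]+75)<12)&(L[:,2]>85)&(L[:,2]<125)&(c.min(1)>85); q=L[k]
    print("peg",len(q))
    for lo in range(-50,-5,5):
        s=q[(q[:,0]>=lo)&(q[:,0]<lo+5)]
        if len(s): print(lo,len(s),"y",s[:,1].min().round(1),s[:,1].max().round(1),"z",s[:,2].min().round(1),np.median(s[:,2]).round(1),s[:,2].max().round(1))
E
```

```text
clock: 6.77
tcp_pos: [0.4761, 0.0957, 0.1906]
orientation: [-2.49, -1.914, 0.004]
contact_force: [0.0, 1.9, -0.4]
grip_width: 0.005
t 6.77 tcp [0.4761 0.0957 0.1906] F [ 0.   1.9 -0.4] M [-0.   -0.07  0.02] w 0.005 q [ 0.07  0.36 -0.47  2.08  0.23  0.76 -0.81]
toolz [-2.4e-03 -8.0e-04 -1.0e+00] jaw yaw deg -14.9 grasp [0.476  0.0956 0.1366]
scene key 202
80 11 x -77.4 y -99.1 -90.9
90 36 x -77.2 y -99.8 -81.0
100 34 x -77.8 y -98.3 -77.4
110 15 x -76.8 y -96.7 -79.5
120 40 x -76.5 y -99.9 -83.6
130 46 x -76.6 y -99.9 -84.6
140 19 x -76.4 y -92.5 -85.1
peg 74
-45 7 y -77.9 -71.6 z 105.3 107.2 109.2
-40 13 y -78.8 -71.6 z 103.8 106.2 108.9
-35 8 y -77.3 -72.3 z 103.2 104.7 107.1
-30 10 y -77.2 -72.2 z 100.3 102.9 105.7
-25 9 y -77.6 -73.1 z 100.0 102.3 104.7
-20 9 y -77.8 -72.2 z 100.2 102.0 104.8
-15 11 y -77.5 -72.1 z 98.4 100.8 102.4
-10 7 y -77.4 -72.5 z 98.1 100.6 102.0
top key 0
peg 19
-30 2 y -77.7 -77.2 z 103.6 103.7 103.8
-25 1 y -77.6 -77.6 z 102.2 102.2 102.2
-20 4 y -77.4 -75.9 z 99.2 99.6 101.3
-15 5 y -77.3 -74.3 z 98.4 101.3 102.3
-10 7 y -77.0 -72.3 z 95.6 98.6 101.5
```

View pics/b_scene.png

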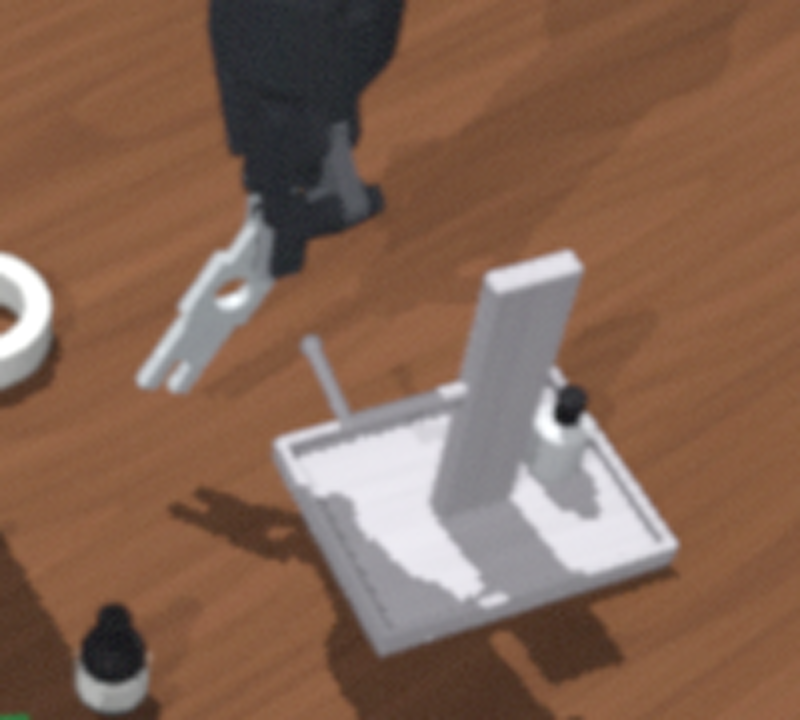

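View pics/b_top.png

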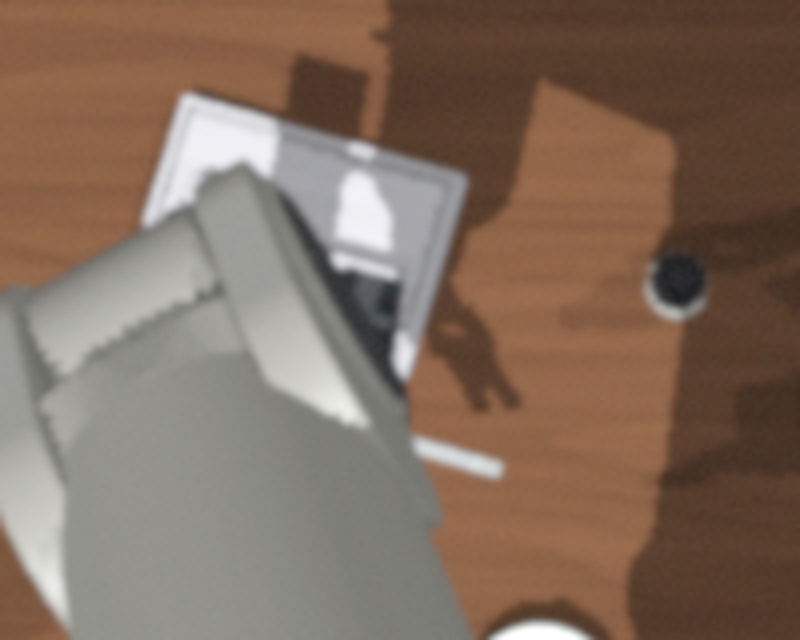

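The key has swung about 40° in its own plane within the pads, with the fork toward -y, so the traverse was too brisk for that grip. It's still held. I'll raise the grip force and measure the tilt before straightening it with a tool tilt.

```bash
python3 -m handwheel '[[[0,0,0,0,0,0,0],[0,0,0,0,0,0,0]]]' 110
cat > key.py <<'E'
from h import *
from st import st
def keypose(x0=-80,dx=14,off=None,show=True,n="scene"):
    im,d=r.grab_frame(n); 
    vv,uu=np.nonzero(d>0); P=px2w(n,uu,vv,d[vv,uu]); c=im[vv,uu].astype(int)
    a=np.radians(-14.6); ex=np.array([np.cos(a),np.sin(a)]); ey=np.array([-np.sin(a),np.cos(a)])
    L=np.stack([(P[:,:2]-[.5725,.150])@ex,(P[:,:2]-[.5725,.150])@ey,P[:,2]],1)*1000
    k=(abs(L[:,0]-x0)<dx)&(L[:,1]>-170)&(L[:,1]<-30)&(L[:,2]>15)&(L[:,2]<190)&(c.min(1)>85)
    q=L[k]; return im,q,L,(uu,vv)
E
python3 - <<'E'
from key import *
o=st()
im,q,L,_=keypose()
print(len(q)); med=np.median(q[:,0]); print("x med",med)
# raster in y,z
g=np.zeros((440,360,3),np.uint8)
for p in q:
    y,z=int((p[1]+190)*2),int(430-p[2]*2)
    if 0<=y<360 and 0<=z<440: cv2.circle(g,(y,z),1,(255,255,255) if p[0]<-73 else (0,0,255),-1)
cv2.imwrite("pics/yz.png",cv2.resize(g,None,fx=1.3,fy=1.3))
f=q[abs(q[:,0]-med)<5]
A=np.c_[f[:,1:],np.ones(len(f))]; s,_,_,_=np.linalg.lstsq(A,f[:,0],rcond=None); print("plane x=",s)
E
```

```text
clock: 7.03
tcp_pos: [0.4771, 0.0968, 0.1921]
orientation: [2.489, 1.915, 0.002]
contact_force: [-0.6, 0.5, 0.2]
grip_width: 0.0044
t 7.03 tcp [0.4771 0.0968 0.1921] F [-0.6  0.5  0.2] M [ 0.01 -0.    0.  ] w 0.0044 q [ 0.07  0.36 -0.47  2.07  0.23  0.76 -0.81]
toolz [ 1.3e-03  2.0e-04 -1.0e+00] jaw yaw deg -14.86 grasp [0.4772 0.0968 0.1381]
591
x med -76.43004274087697
plane x= [ 2.20331322e-02 -4.45309575e-03 -7.39084693e+01]
```

View pics/yz.png

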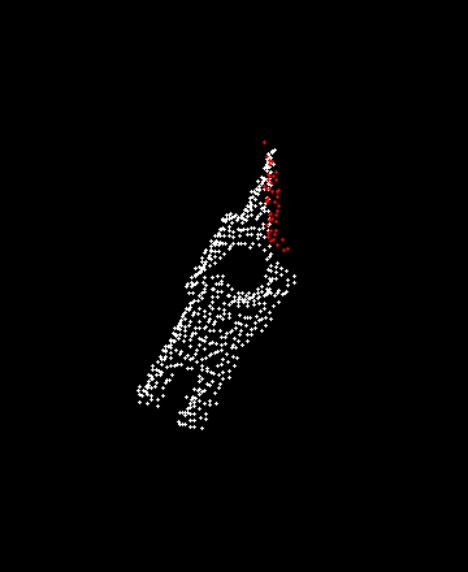

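Fitting by eye, the tilt is about 26°, and the eye is at caddy (y -96, z 112) mm. I'll tilt the tool slowly about the caddy's x axis to bring the key upright, with the eye lined up on the peg.

```bash
python3 -m handwheel '[[[-0.00026,-0.001,-0.0005,0.0293,-0.0076,0,0],[-0.00026,-0.001,-0.0005,0.0293,-0.0076,0,0],[-0.00026,-0.001,-0.0005,0.0293,-0.0076,0,0],[-0.00026,-0.001,-0.0005,0.0293,-0.0076,0,0],[-0.00026,-0.001,-0.0005,0.0293,-0.0076,0,0],[-0.00026,-0.001,-0.0005,0.0293,-0.0076,0,0],[-0.00026,-0.001,-0.0005,0.0293,-0.0076,0,0],[-0.00026,-0.001,-0.0005,0.0293,-0.0076,0,0]]]'; python3 -m handwheel '[[[-0.00026,-0.001,-0.0005,0.0293,-0.0076,0,0],[-0.00026,-0.001,-0.0005,0.0293,-0.0076,0,0],[-0.00026,-0.001,-0.0005,0.0293,-0.0076,0,0],[-0.00026,-0.001,-0.0005,0.0293,-0.0076,0,0],[-0.00026,-0.001,-0.0005,0.0293,-0.0076,0,0],[-0.00026,-0.001,-0.0005,0.0293,-0.0076,0,0],[-0.00026,-0.001,-0.0005,0.0293,-0.0076,0,0],[0,0,0,0,0,0,0],[0,0,0,0,0,0,0]]]'
cat > ks.py <<'E'
import sys
from key import *
x0=float(sys.argv[1]); nm=sys.argv[2]
o=st(); im,q,L,_=keypose(x0)
med=np.median(q[:,0]); print(len(q),"x med",med)
g=np.zeros((440,360,3),np.uint8)
for p in q:
    y,z=int((p[1]+190)*2),int(430-p[2]*2)
    if 0<=y<360 and 0<=z<440: cv2.circle(g,(y,z),1,(255,255,255) if abs(p[0]-med)<4 else (0,0,255),-1)
for k in range(0,360,20): cv2.line(g,(k,436),(k,440),(0,255,0),1)
cv2.circle(g,(230,430-208),6,(255,128,0),1)
s=cv2.resize(im[110:290,260:460,::-1],None,fx=2.4,fy=2.4); g=cv2.resize(g,None,fx=.98,fy=.98)[:432]
s=cv2.copyMakeBorder(s,0,max(0,g.shape[0]-s.shape[0]),0,0,cv2.BORDER_CONSTANT)[:g.shape[0]]
cv2.imwrite("pics/"+nm,cv2.resize(np.hstack([s,g]),(800,int(800*g.shape[0]/(g.shape[1]+s.shape[1])))))
for lo in range(20,150,10):
    s=q[(q[:,2]>=lo)&(q[:,2]<lo+10)&(abs(q[:,0]-med)<4)]
    if len(s)>3: print(lo,len(s),"x",np.median(s[:,0]).round(1),"y",s[:,1].min().round(1),s[:,1].max().round(1),"mid",((s[:,1].min()+s[:,1].max())/2).round(1))
# eye: largest hole
f=q[abs(q[:,0]-med)<4]
m=np.zeros((440,360),np.uint8)
for p in f: cv2.circle(m,(int((p[1]+190)*2),int(430-p[2]*2)),3,255,-1)
cs,h=cv2.findContours(m,cv2.RETR_CCOMP,cv2.CHAIN_APPROX_NONE)
for i,c in enumerate(cs):
    if h[0][i][3]>=0 and cv2.contourArea(c)>150:
        (a,b),rad=cv2.minEnclosingCircle(c); print("hole y",a/2-190,"z",(430-b)/2,"r",rad/2,"area",cv2.contourArea(c)/4)
E
python3 ks.py -80 k2.png
```

```text
clock: 7.75
tcp_pos: [0.4748, 0.0888, 0.1878]
orientation: [-2.361, -1.817, -0.289]
contact_force: [0.4, 0.6, -1.1]
grip_width: 0.0044
clock: 8.5
tcp_pos: [0.4728, 0.0813, 0.1839]
orientation: [-2.235, -1.717, -0.513]
contact_force: [0.2, 0.3, -0.2]
grip_width: 0.0044
t 8.5 tcp [0.4728 0.0813 0.1839] F [ 0.2  0.3 -0.2] M [-0.47  0.12 -0.06] w 0.0044 q [ 0.6   0.44 -0.81  2.17 -0.23  0.49 -0.2 ]
toolz [ 0.1104  0.424  -0.8989] jaw yaw deg -14.88 grasp [0.4788 0.1042 0.1354]
443 x med -76.71839477261659
40 34 x -76.7 y -89.5 -63.7 mid -76.6
50 34 x -76.6 y -89.3 -63.8 mid -76.6
60 49 x -76.7 y -88.6 -62.4 mid -75.5
70 50 x -76.6 y -88.9 -61.9 mid -75.4
80 59 x -76.4 y -91.7 -57.0 mid -74.3
90 66 x -76.8 y -92.0 -56.8 mid -74.4
100 36 x -77.1 y -90.7 -55.4 mid -73.0
110 45 x -76.6 y -90.4 -60.9 mid -75.6
120 16 x -76.9 y -87.2 -76.7 mid -82.0
130 5 x -77.5 y -84.2 -83.1 mid -83.6
```

View pics/k2.png

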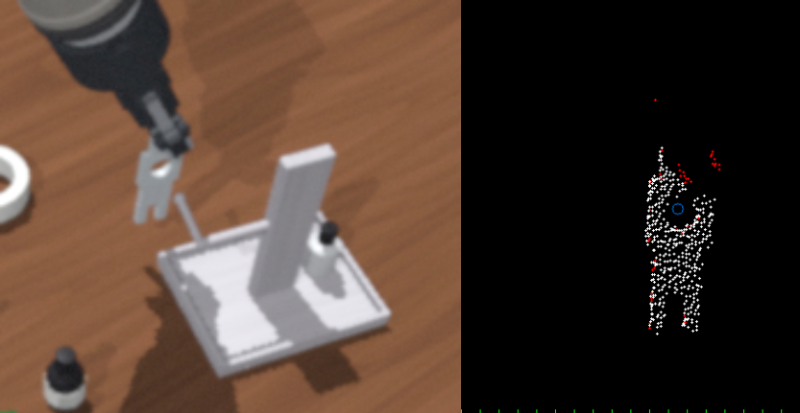

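Run:
```python
from key import *
from scipy.optimize import minimize
im,q,L,(uu,vv)=keypose()
f=q[abs(q[:,0]-np.median(q[:,0]))<4]
print("zmin",np.sort(f[:,2])[:8].round(1))
# hole = points seen through: ring test, minimise points inside radius-9 circle
best=[]
for y in np.arange(-80,-68,.5):
  for z in np.arange(96,110,.5):
    r2=np.hypot(f[:,1]-y,f[:,2]-z); best.append((np.clip(9-r2,0,None).sum(),y,z))
best.sort(); b=np.array([x for x in best if x[0]<=best[0][0]+1]); print(best[0],b[:,1:].mean(0),b[:,1:].min(0),b[:,1:].max(0))
s=f[(f[:,2]>86)&(f[:,2]<98)]; print("square y",np.percentile(s[:,1],[1,99]))
s=f[f[:,1]<-88]; print("left edge z range",np.percentile(s[:,2],[3,50,97]))
s=f[f[:,1]>-59.5]; print("right edge z",s[:,2].min(),s[:,2].max())
a=np.radians(-14.6)
k=(L[:,0]>-55)&(L[:,0]<-36)&(abs(L[:,1]+75)<9)&(L[:,2]>90)&(L[:,2]<115);print("ball",L[k].mean(0),L[k].min(0),L[k].max(0),k.sum())
im,d=r.grab_frame("scene"); save("k3.png",im[140:240,290:390],6)
```

```text
zmin [37.8 38.6 38.6 39.6 40.  41.7 41.7 41.7]
(np.float64(1.0915859068441698), np.float64(-73.5), np.float64(103.5)) [-73.85714286 103.5       ] [-74.5 103. ] [-73.5 104. ]
square y [-90.71032784 -56.57990001]
left edge z range [ 41.97728268  97.68601682 119.14952307]
right edge z 83.17291723743725 110.08881433590055
ball [-38.98163012 -75.616811   107.29549628] [-43.34044031 -79.00688097 103.52142227] [-36.30246166 -71.47889097 110.35515833] 16
```

View pics/k3.png

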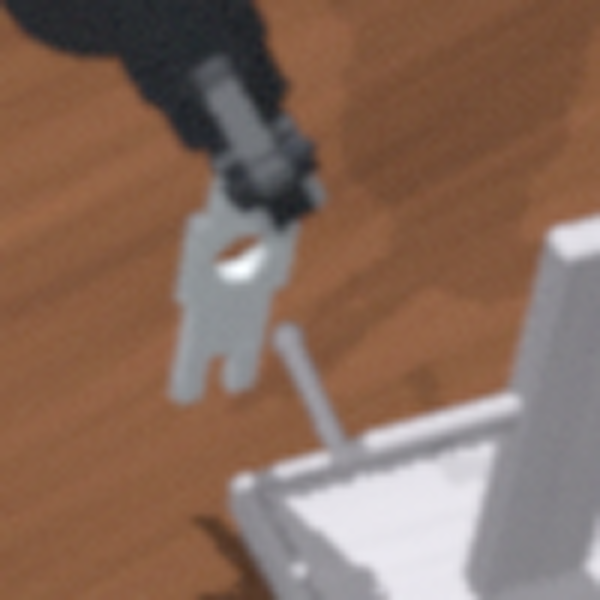

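```bash
python3 -m handwheel '[[[-0.0003,-0.0013,0.001,0,0,0,0],[0.006,-0.0016,0,0,0,0,0],[0.006,-0.0016,0,0,0,0,0],[0.006,-0.0016,0,0,0,0,0],[0.006,-0.0016,0,0,0,0,0],[0.006,-0.0016,0,0,0,0,0],[0,0,0,0,0,0,0],[0,0,0,0,0,0,0]]]'; python3 ks.py -48 k4.png
python3 - <<'E'
from h import *
im,d=r.grab_frame("scene"); save("k5.png",im[140:240,290:390],6)
E
```

```text
clock: 9.32
tcp_pos: [0.5028, 0.0725, 0.1848]
orientation: [-2.233, -1.718, -0.514]
contact_force: [-0.2, -0.6, 0.1]
grip_width: 0.0045
t 9.32 tcp [0.5028 0.0725 0.1848] F [-0.2 -0.6  0.1] M [-0.53  0.16 -0.02] w 0.0045 q [ 0.58  0.47 -0.77  2.1  -0.2   0.53 -0.2 ]
toolz [ 0.1101  0.4248 -0.8986] jaw yaw deg -14.82 grasp [0.5088 0.0955 0.1363]
438 x med -45.41495262158869
40 36 x -45.7 y -90.6 -64.4 mid -77.5
50 34 x -45.5 y -90.0 -63.6 mid -76.8
60 45 x -45.4 y -89.0 -62.7 mid -75.8
70 42 x -45.5 y -89.1 -65.5 mid -77.3
80 47 x -45.2 y -91.6 -59.8 mid -75.7
90 56 x -45.6 y -92.3 -56.8 mid -74.6
100 35 x -45.2 y -92.5 -58.1 mid -75.3
110 40 x -45.4 y -91.5 -70.9 mid -81.2
120 17 x -45.3 y -90.6 -77.4 mid -84.0
130 7 x -45.5 y -85.6 -82.6 mid -84.1
```

View pics/k5.png

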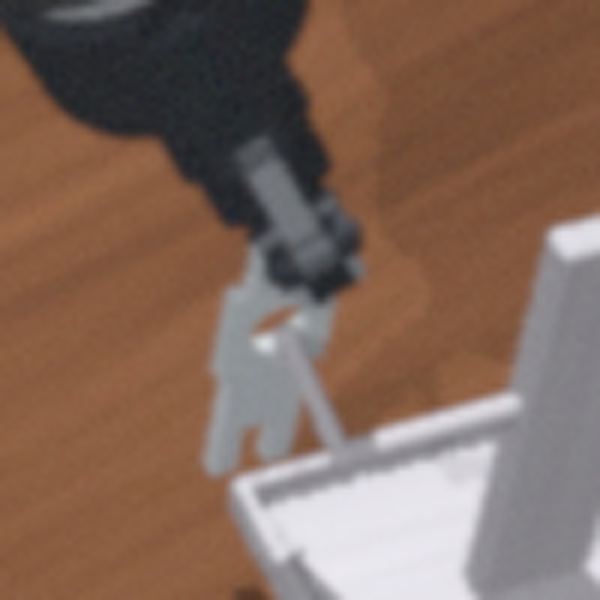

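Seen from the scene camera, the ball at (288,332) is entering the eye. I'll advance gently and check the force.

```bash
python3 -m handwheel '[[[0.004,-0.001,0.0007,0,0,0,0],[0.004,-0.001,0,0,0,0,0],[0.004,-0.001,0,0,0,0,0],[0,0,0,0,0,0,0]]]'; python3 st.py
python3 - <<'E'
from h import *
im,d=r.grab_frame("scene"); save("k6.png",im[140:240,290:390],6)
E
```

```text
clock: 9.75
tcp_pos: [0.5157, 0.0692, 0.1858]
orientation: [-2.234, -1.718, -0.516]
contact_force: [0.4, -1.0, -0.2]
grip_width: 0.0044
t 9.75 tcp [0.5157 0.0692 0.1858] F [ 0.4 -1.  -0.2] M [-0.47  0.12 -0.03] w 0.0044 q [ 0.57  0.49 -0.76  2.08 -0.19  0.54 -0.21]
toolz [ 0.1116  0.4245 -0.8985] jaw yaw deg -14.86 grasp [0.5217 0.0922 0.1373]
```

View pics/k6.png

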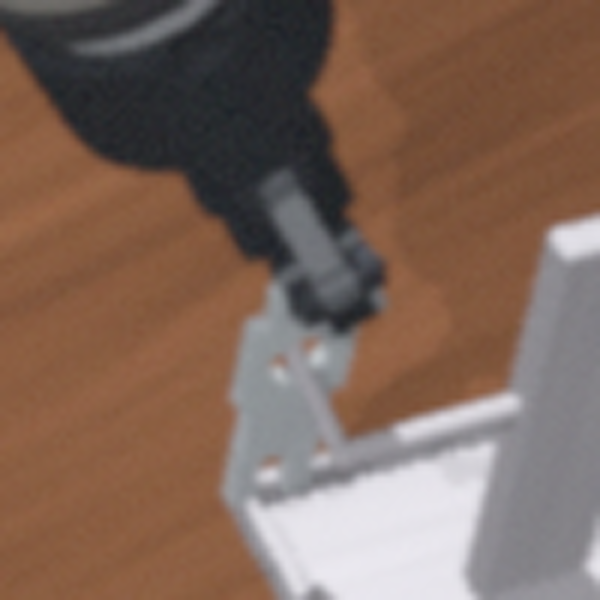

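The peg now passes through the eye with no contact force. I'll go on to mid-peg, following its slope, and lower until the eye almost rests on it.

```bash
python3 -m handwheel '[[[0.004,-0.001,-0.0008,0,0,0,0],[0.004,-0.001,-0.0008,0,0,0,0],[0.004,-0.001,-0.0008,0,0,0,0],[0.002,-0.0005,-0.0005,0,0,0,0],[0,0,-0.002,0,0,0,0],[0,0,-0.002,0,0,0,0],[0,0,0,0,0,0,0],[0,0,0,0,0,0,0]]]'; python3 ks.py -20 k7.png
python3 - <<'E'
from h import *
im,d=r.grab_frame("scene"); save("k8.png",im[140:240,290:390],6)
E
```

```text
clock: 10.47
tcp_pos: [0.5281, 0.0661, 0.1785]
orientation: [-2.233, -1.718, -0.513]
contact_force: [-0.0, 0.3, 0.5]
grip_width: 0.0041
t 10.47 tcp [0.5281 0.0661 0.1785] F [-0.   0.3  0.5] M [-0.45  0.1   0.02] w 0.0041 q [ 0.56  0.51 -0.74  2.05 -0.17  0.55 -0.21]
toolz [ 0.1095  0.4247 -0.8987] jaw yaw deg -14.8 grasp [0.534  0.0891 0.1299]
427 x med -19.41866138017822
30 25 x -20.0 y -90.7 -64.8 mid -77.8
40 31 x -19.6 y -90.4 -64.6 mid -77.5
50 46 x -19.3 y -90.5 -62.9 mid -76.7
60 44 x -19.5 y -89.6 -64.1 mid -76.8
70 39 x -19.4 y -88.8 -58.5 mid -73.7
80 52 x -19.4 y -92.4 -58.0 mid -75.2
90 45 x -19.3 y -92.1 -57.4 mid -74.8
100 40 x -19.2 y -91.1 -58.2 mid -74.6
110 29 x -19.5 y -90.8 -78.4 mid -84.6
120 10 x -19.4 y -85.7 -81.7 mid -83.7
hole y -77.75 z 72.5 r 8.97571086883545 area 51.125
```

View pics/k8.png

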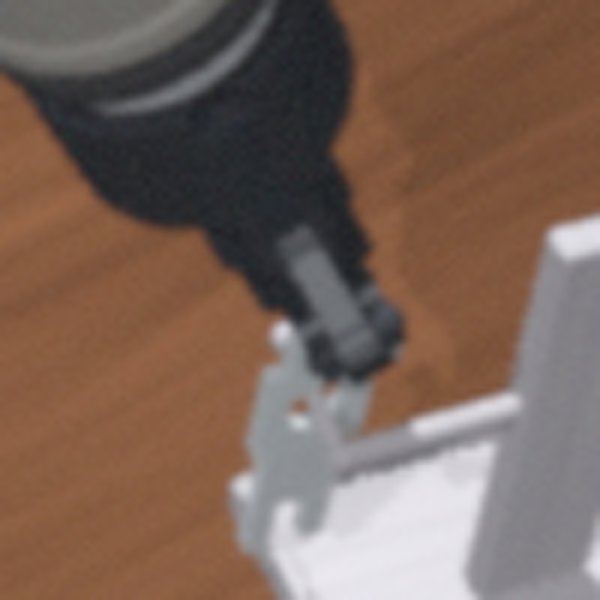

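```bash
python3 -m handwheel '[[[0,0,-0.001,0,0,0,0],[0,0,-0.001,0,0,0,0],[0,0,0,0,0,0,0]]]' 40; python3 st.py; python3 -m handwheel '[[[0,0,0,0,0,0,0.008],[0,0,0,0,0,0,0.011],[0,0,0,0,0,0,0.014],[0,0,0,0,0,0,0.018],[0,0,0,0,0,0,0.022],[0,0,0,0,0,0,0.026],[0,0,0,0,0,0,0.03],[0,0,0,0,0,0,0.03]]]' 20; python3 ks.py -20 k9.png
python3 - <<'E'
from h import *
im,d=r.grab_frame("scene"); save("k10.png",im[140:240,290:390],6)
E
```

```text
clock: 10.82
tcp_pos: [0.5286, 0.0662, 0.177]
orientation: [-2.233, -1.719, -0.514]
contact_force: [-0.5, -1.1, 3.5]
grip_width: 0.0044
t 10.82 tcp [0.5286 0.0662 0.177 ] F [-0.5 -1.1  3.5] M [-0.23  0.27 -0.  ] w 0.0044 q [ 0.56  0.52 -0.74  2.05 -0.17  0.54 -0.21]
toolz [ 0.1104  0.4247 -0.8986] jaw yaw deg -14.81 grasp [0.5346 0.0891 0.1284]
clock: 11.48
tcp_pos: [0.5285, 0.066, 0.1767]
orientation: [-2.233, -1.718, -0.514]
contact_force: [0.1, 1.0, 0.6]
grip_width: 0.0302
t 11.48 tcp [0.5285 0.066  0.1767] F [0.1 1.  0.6] M [-0.43  0.17 -0.09] w 0.0302 q [ 0.56  0.52 -0.74  2.05 -0.17  0.54 -0.21]
toolz [ 0.1101  0.4246 -0.8987] jaw yaw deg -14.81 grasp [0.5344 0.089  0.1282]
336 x med -23.23873962410011
40 10 x -26.7 y -88.9 -65.3 mid -77.1
50 27 x -25.9 y -89.2 -62.7 mid -76.0
60 38 x -24.5 y -89.2 -63.5 mid -76.4
70 36 x -23.2 y -91.6 -59.3 mid -75.4
80 43 x -22.4 y -92.0 -60.8 mid -76.4
90 23 x -20.3 y -91.6 -65.8 mid -78.7
100 14 x -20.1 y -91.2 -73.4 mid -82.3
110 10 x -21.5 y -90.4 -85.2 mid -87.8
```

View pics/k10.png

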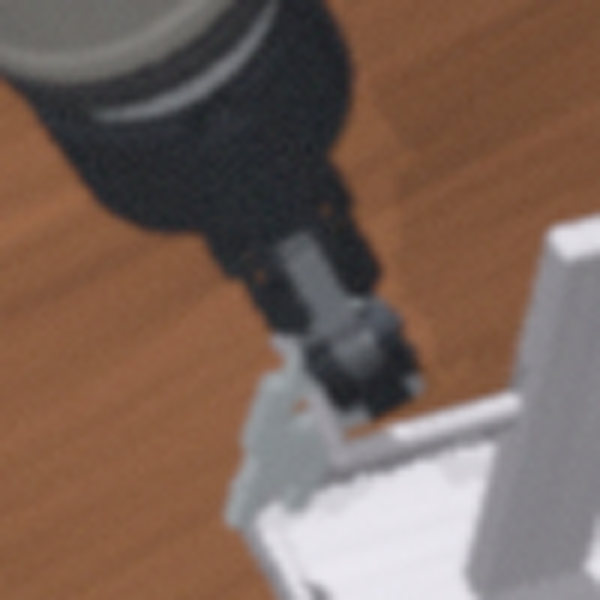

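The key hangs on the peg, perpendicular to it. I'll open further and back out along the tool axis.

```bash
python3 -m handwheel '[[[0,0,0,0,0,0,0.04],[0,0,0,0,0,0,0.05],[-0.001,-0.003,0.007,0,0,0,0.05],[-0.001,-0.0035,0.008,0,0,0,0.05],[-0.001,-0.0045,0.01,0,0,0,0.05],[-0.001,-0.0045,0.01,0,0,0,0.05],[-0.001,-0.0045,0.01,0,0,0,0.05],[-0.001,-0.0045,0.01,0,0,0,0.05],[-0.001,-0.0045,0.01,0,0,0,0.05],[-0.001,-0.0045,0.01,0,0,0,0.05]]]'; python3 ks.py -15 k11.png
python3 - <<'E'
from h import *
im,d=r.grab_frame("scene"); save("k12.png",im[110:260,270:470],4); np.savez("s12.npz",im=im,d=d)
E
```

```text
clock: 12.42
tcp_pos: [0.5204, 0.0319, 0.2531]
orientation: [-2.234, -1.719, -0.514]
contact_force: [0.0, -0.5, -0.0]
grip_width: 0.0503
t 12.42 tcp [0.5204 0.0319 0.2531] F [ 0.  -0.5 -0. ] M [-0.44  0.08  0.01] w 0.0503 q [ 0.69  0.39 -0.8   2.   -0.23  0.73 -0.14]
toolz [ 0.1109  0.4242 -0.8988] jaw yaw deg -14.83 grasp [0.5264 0.0548 0.2045]
526 x med -19.378853037832542
70 20 x -22.7 y -86.3 -57.2 mid -71.8
80 41 x -21.6 y -92.1 -58.2 mid -75.1
90 32 x -20.0 y -92.0 -57.7 mid -74.9
100 58 x -18.2 y -91.7 -57.1 mid -74.4
110 57 x -17.4 y -90.6 -56.7 mid -73.6
120 26 x -16.3 y -85.1 -62.3 mid -73.7
130 22 x -17.1 y -84.8 -60.4 mid -72.6
140 12 x -16.5 y -83.0 -64.8 mid -73.9
```

View pics/k12.png

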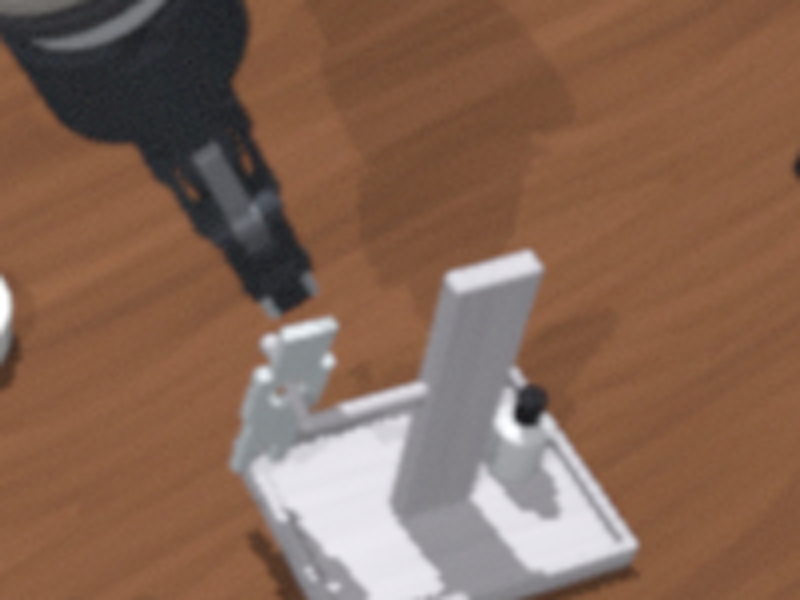

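```bash
python3 -m handwheel '[[[0,0,0.015,-0.0293,0.0076,0,0.05],[0,0,0.015,-0.0293,0.0076,0,0.05],[0,0,0.01,-0.0293,0.0076,0,0.05],[0.0043,0.0098,0.005,-0.0293,0.0076,0,0.05],[0.0043,0.0098,0.005,-0.0293,0.0076,0,0.05],[0.0043,0.0098,0,-0.0293,0.0076,0,0.05],[0.0043,0.0098,0,-0.0293,0.0076,0,0.05],[0.0043,0.0098,0,-0.0293,0.0076,0,0.05]]]'; python3 -m handwheel '[[[0.0043,0.0098,0,-0.0293,0.0076,0,0.05],[0.0043,0.0098,0,-0.0293,0.0076,0,0.05],[0.0043,0.0098,0,-0.0293,0.0076,0,0.05],[0.0043,0.0098,0,-0.0293,0.0076,0,0.05],[0.0043,0.0098,0,-0.0293,0.0076,0,0.05],[0.0043,0.0098,0,-0.0293,0.0076,0,0.05],[0.0043,0.0098,0,-0.0293,0.0076,0,0.05],[0,0,0,0,0,0,0.05],[0,0,0,0,0,0,0.05]]]'
cat > cad.py <<'E'
from h import *
from st import st
def cad(n,nm,zb=0,crop=None):
    im,d=r.grab_frame(n)
    vv,uu=np.nonzero(d>0); P=px2w(n,uu,vv,d[vv,uu]); c=im[vv,uu].astype(int)
    if nm: 
        y0,y1,x0,x1=crop or (110,260,270,470); save(nm,im[y0:y1,x0:x1],4)
    g=(c.max(1)-c.min(1)<35)&(c.min(1)>80)
    s=g&(abs(P[:,1]-.15)<.035)&(abs(P[:,0]-.572)<.03)&(abs(P[:,2]-.16-zb)<.012); 
    if s.sum()>8: print(n,"upright",s.sum(),cv2.minAreaRect(P[s][:,:2].astype(np.float32)*1000),"ztop",np.percentile(P[s][:,2],98))
    s=g&(abs(P[:,1]-.15)<.1)&(abs(P[:,0]-.572)<.1)&(P[:,2]>.004+zb)&(P[:,2]<.02+zb)
    if s.sum()>50: print(n,"tray",s.sum(),cv2.minAreaRect(P[s][:,:2].astype(np.float32)*1000))
    s=g&(abs(P[:,1]-.15)<.1)&(abs(P[:,0]-.572)<.1)&(P[:,2]>.001+zb)&(P[:,2]<.010+zb)
    if s.sum()>50:
        A=np.c_[P[s][:,:2]-[.572,.15],np.ones(s.sum())]; print(n,"floor plane",np.linalg.lstsq(A,P[s][:,2],rcond=None)[0].round(4))
E
python3 -c "
from cad import *
st(); cad('scene','c1.png'); cad('top','c1t.png',0,(120,270,120,320)); "
```

```text
clock: 13.18
tcp_pos: [0.542, 0.0821, 0.3017]
orientation: [-2.379, -1.831, -0.25]
contact_force: [0.0, -0.0, 0.7]
grip_width: 0.0501
clock: 13.93
tcp_pos: [0.5717, 0.1511, 0.3014]
orientation: [-2.487, -1.918, -0.0]
contact_force: [0.0, -0.6, 0.8]
grip_width: 0.0504
t 13.93 tcp [0.5717 0.1511 0.3014] F [ 0.  -0.6  0.8] M [ 0.   -0.01 -0.01] w 0.0504 q [ 0.12  0.41 -0.62  1.73  0.27  1.09 -0.85]
toolz [-6.e-04  1.e-03 -1.e+00] jaw yaw deg -14.72 grasp [0.5717 0.1511 0.2474]
scene upright 281 ((572.9888305664062, 149.78860473632812), (40.997859954833984, 13.331134796142578), 75.65100860595703) ztop 0.16643310257015037
scene tray 3094 ((573.5553588867188, 149.94371032714844), (152.02833557128906, 120.92524719238281), 75.2546157836914)
scene floor plane [0.001  0.0006 0.0058]
top upright 74 ((569.568115234375, 139.97959899902344), (19.815006256103516, 12.252240180969238), 73.67610931396484) ztop 0.16691246382815114
top tray 1728 ((570.267333984375, 141.71173095703125), (133.1105194091797, 120.20281982421875), 75.49796295166016)
top floor plane [-0.0007  0.0009  0.0056]
```

View pics/c1.png

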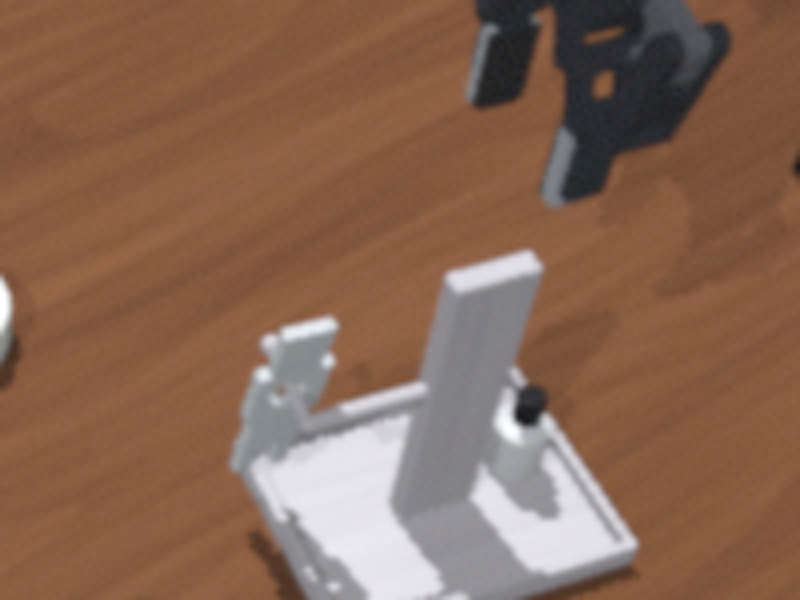

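```bash
python3 -m handwheel '[[[0.001,-0.001,-0.013,0,0,0,0.05],[0,0,-0.013,0,0,0,0.05],[0,0,-0.013,0,0,0,0.05],[0,0,-0.013,0,0,0,0.05],[0,0,-0.013,0,0,0,0.05],[0,0,-0.013,0,0,0,0.05],[0,0,-0.013,0,0,0,0.05],[0,0,-0.013,0,0,0,0.05],[0,0,0,0,0,0,0.05],[0,0,0,0,0,0,0.05]]]'; python3 st.py
```

```text
clock: 14.87
tcp_pos: [0.5727, 0.1492, 0.1968]
orientation: [-2.489, -1.916, 0.002]
contact_force: [0.3, 0.4, 0.6]
grip_width: 0.0497
t 14.87 tcp [0.5727 0.1492 0.1968] F [0.3 0.4 0.6] M [ 0.01 -0.02 -0.  ] w 0.0497 q [ 0.08  0.53 -0.58  1.82  0.36  0.9  -0.92]
toolz [-1.7e-03 -3.0e-04 -1.0e+00] jaw yaw deg -14.82 grasp [0.5726 0.1492 0.1428]
```

Close on the upright slowly, then firmly.

```bash
python3 -m handwheel '[[[0,0,0,0,0,0,0.035],[0,0,0,0,0,0,0.025],[0,0,0,0,0,0,0.018],[0,0,0,0,0,0,0.015],[0,0,0,0,0,0,0.012],[0,0,0,0,0,0,0.009],[0,0,0,0,0,0,0],[0,0,0,0,0,0,0]]]' 40; python3 st.py;  python3 -m handwheel '[[[0,0,0,0,0,0,0],[0,0,0,0,0,0,0],[0,0,0,0,0,0,0],[0,0,0,0,0,0,0]]]' 110; python3 -c "
from cad import *
st(); cad('scene','c2.png')"
```

```text
clock: 15.53
tcp_pos: [0.5726, 0.1496, 0.1981]
orientation: [-2.489, -1.916, 0.001]
contact_force: [-3.4, -0.3, 6.5]
grip_width: 0.0114
t 15.53 tcp [0.5726 0.1496 0.1981] F [-3.4 -0.3  6.5] M [0.12 1.   0.03] w 0.0114 q [ 0.08  0.53 -0.58  1.82  0.36  0.9  -0.92]
toolz [-6.e-04  1.e-04 -1.e+00] jaw yaw deg -14.82 grasp [0.5725 0.1496 0.1441]
clock: 15.87
tcp_pos: [0.5726, 0.1496, 0.1982]
orientation: [-2.489, -1.916, 0.001]
contact_force: [-5.8, -0.4, 6.4]
grip_width: 0.0106
t 15.87 tcp [0.5726 0.1496 0.1982] F [-5.8 -0.4  6.4] M [0.07 1.06 0.04] w 0.0106 q [ 0.08  0.53 -0.58  1.82  0.36  0.9  -0.92]
toolz [-6.e-04  1.e-04 -1.e+00] jaw yaw deg -14.82 grasp [0.5726 0.1496 0.1442]
scene upright 130 ((567.7427368164062, 138.60279846191406), (15.187409400939941, 33.31177520751953), 62.632877349853516) ztop 0.16649858181843832
scene tray 3095 ((574.1370849609375, 149.79867553710938), (151.0132293701172, 119.9452133178711), 75.01770782470703)
scene floor plane [0.0009 0.0006 0.0059]
```

View pics/c2.png

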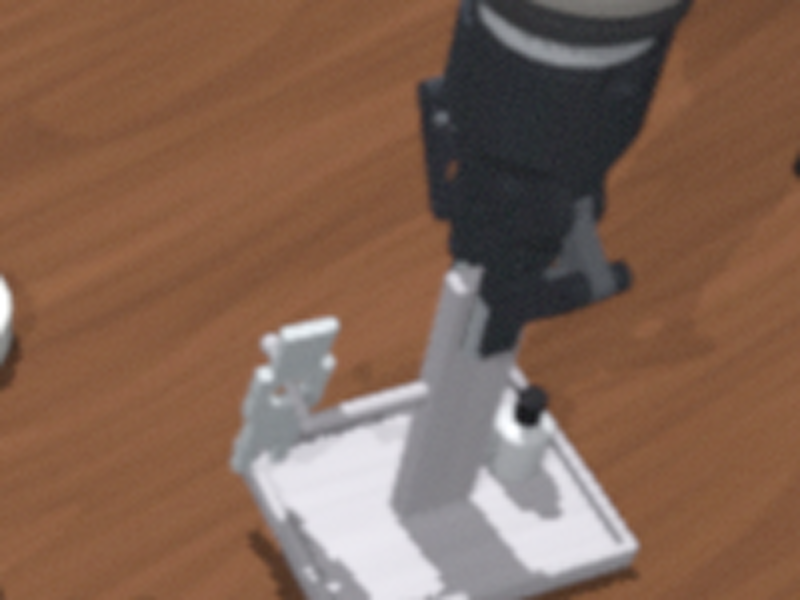

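```bash
python3 -m handwheel '[[[-0.0005,0,0.001,0,0,0,0],[0,0,0.002,0,0,0,0],[0,0,0.003,0,0,0,0],[0,0,0.004,0,0,0,0],[0,0,0.004,0,0,0,0],[0,0,0.003,0,0,0,0],[0,0,0.002,0,0,0,0],[0,0,0.001,0,0,0,0],[0,0,0,0,0,0,0]]]' 120; python3 -c "
from cad import *
o=st(); cad('scene','c3.png',.02)"
```

```text
clock: 16.67
tcp_pos: [0.5727, 0.1492, 0.218]
orientation: [2.49, 1.916, 0.001]
contact_force: [0.5, 0.4, -6.9]
grip_width: 0.0108
t 16.67 tcp [0.5727 0.1492 0.218 ] F [ 0.5  0.4 -6.9] M [ 0.02 -0.09  0.  ] w 0.0108 q [ 0.09  0.5  -0.59  1.81  0.34  0.93 -0.91]
toolz [ 5.e-04  1.e-04 -1.e+00] jaw yaw deg -14.84 grasp [0.5727 0.1492 0.164 ]
scene upright 136 ((566.942626953125, 138.139892578125), (15.47642707824707, 33.333187103271484), 62.32614517211914) ztop 0.18595929424600005
scene tray 3029 ((573.3198852539062, 149.50900268554688), (153.1593475341797, 122.02601623535156), 74.71713256835938)
scene floor plane [-0.0013  0.0018  0.0257]
```

View pics/c3.png

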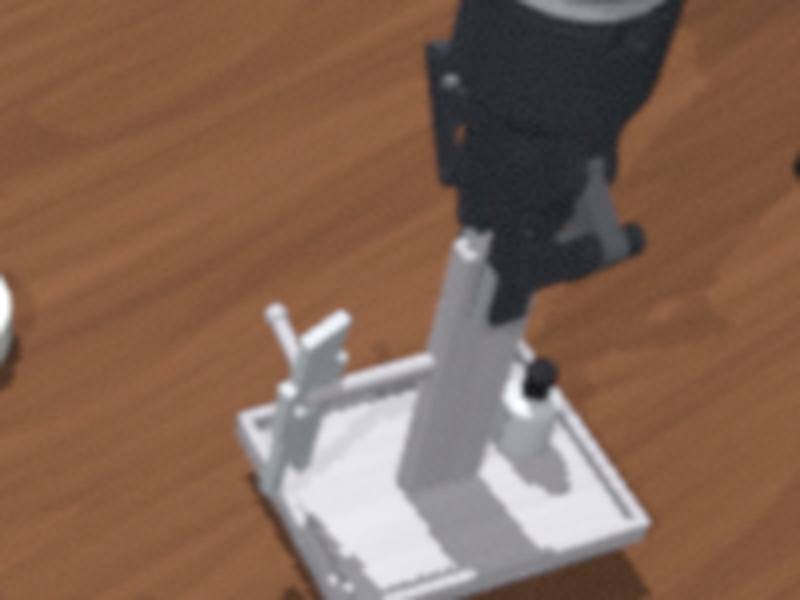

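The caddy is level, and the key has slid to the peg's root but is still hung. Lifting the rest gently.

```bash
python3 -m handwheel '[[[0,0,0.001,0,0,0,0],[0,0,0.002,0,0,0,0],[0,0,0.003,0,0,0,0],[0,0,0.004,0,0,0,0],[0,0,0.005,0,0,0,0],[0,0,0.005,0,0,0,0],[0,0,0.005,0,0,0,0],[0,0,0.005,0,0,0,0],[0,0,0.005,0,0,0,0],[0,0,0.005,0,0,0,0]]]'; python3 -m handwheel '[[[0,0,0.005,0,0,0,0],[0,0,0.005,0,0,0,0],[0,0,0.005,0,0,0,0],[0,0,0.005,0,0,0,0],[0,0,0.005,0,0,0,0],[0,0,0.005,0,0,0,0],[0,0,0.004,0,0,0,0],[0,0,0.003,0,0,0,0],[0,0,0.002,0,0,0,0],[0,0,0.001,0,0,0,0]]]';  python3 -m handwheel '[[[0,0,0,0,0,0,0],[0,0,0,0,0,0,0],[0,0,0,0,0,0,0],[0,0,0,0,0,0,0],[0,0,0,0,0,0,0],[0,0,0,0,0,0,0],[0,0,0,0,0,0,0],[0,0,0,0,0,0,0]]]'; python3 -c "
from cad import *
o=st(); cad('scene','c4.png',.10,(90,240,270,470)); cad('top','c4t.png',.1,(110,270,100,300))
im,d=r.grab_frame('scene'); save('c4full.png',im,1.3)"
```

```text
clock: 17.55
tcp_pos: [0.5726, 0.1492, 0.2583]
orientation: [2.49, 1.916, 0.0]
contact_force: [0.3, 0.5, -7.1]
grip_width: 0.0108
clock: 18.38
tcp_pos: [0.5726, 0.1492, 0.298]
orientation: [2.49, 1.916, 0.0]
contact_force: [0.2, 0.1, -6.5]
grip_width: 0.0106
clock: 19.05
tcp_pos: [0.5726, 0.1492, 0.2977]
orientation: [2.49, 1.916, -0.0]
contact_force: [-0.2, 0.0, -6.9]
grip_width: 0.0109
t 19.05 tcp [0.5726 0.1492 0.2977] F [-0.2  0.  -6.9] M [-0.02 -0.    0.04] w 0.0109 q [ 0.12  0.42 -0.62  1.73  0.27  1.08 -0.85]
toolz [-0. -0. -1.] jaw yaw deg -14.84 grasp [0.5726 0.1492 0.2437]
scene upright 164 ((566.7820434570312, 138.1566162109375), (14.733579635620117, 32.118839263916016), 67.97726440429688) ztop 0.26533728504782933
scene tray 3410 ((572.9180908203125, 150.02731323242188), (151.7519073486328, 122.57211303710938), 75.33219909667969)
scene floor plane [-0.0005  0.0015  0.1054]
top upright 10 ((574.6294555664062, 132.4745635986328), (12.419586181640625, 1.7910447120666504), 29.714120864868164) ztop 0.26289804374625975
top tray 1580 ((567.0147705078125, 128.4434814453125), (106.34757995605469, 120.06997680664062), 75.20441436767578)
top floor plane [ 0.0011 -0.0003  0.1052]
```

View pics/c4.png

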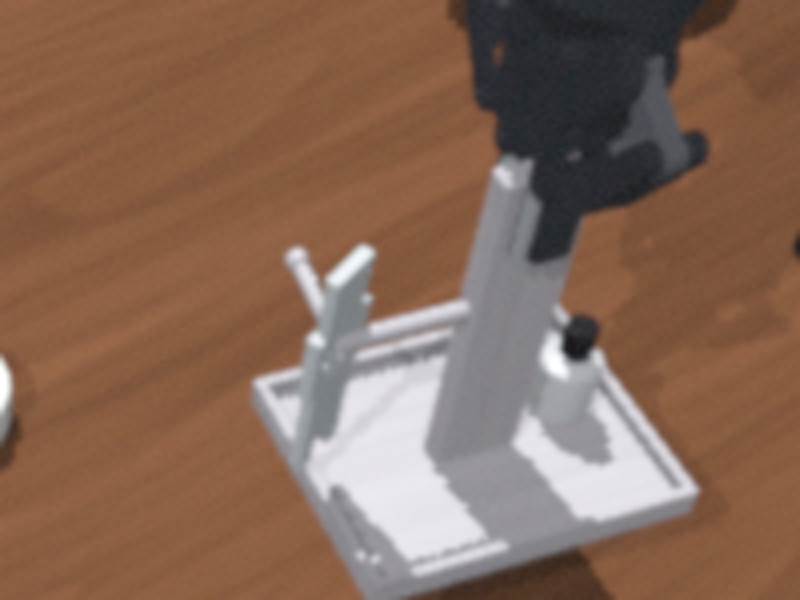

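View pics/c4full.png

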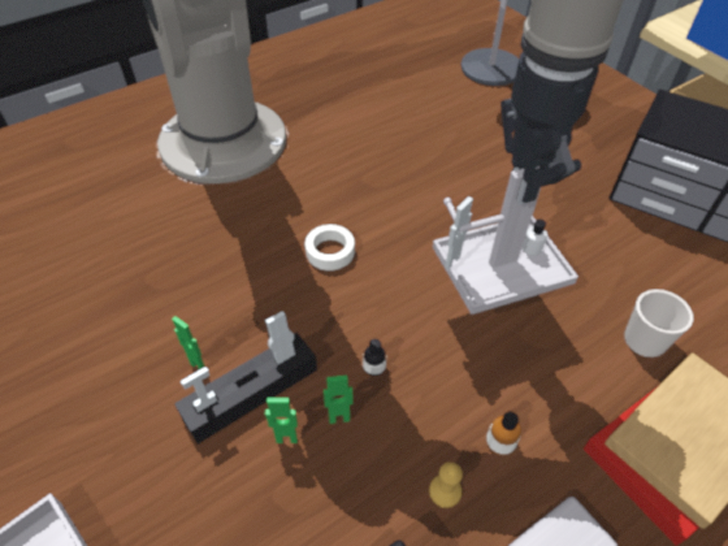

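The tray is level, about 99 mm up, with the key at the peg's root (340,330) and the bottle standing at (570,375). I'll check that everything is still, then hand in.

```bash
python3 -m handwheel '[[[0,0,0,0,0,0,0],[0,0,0,0,0,0,0],[0,0,0,0,0,0,0],[0,0,0,0,0,0,0],[0,0,0,0,0,0,0],[0,0,0,0,0,0,0]]]'; python3 -c "
from cad import *
a,da=r.grab_frame('scene'); 
p=cv2.imread('pics/c4.png'); q=cv2.resize(a[90:240,270:470,::-1],None,fx=4,fy=4,interpolation=cv2.INTER_CUBIC)
D=np.abs(p.astype(int)-q.astype(int)).max(2); print('key diff',D[230:470,280:390].mean(),(D[230:470,280:390]>60).mean(),'caddy',D[250:600,400:700].mean(),(D[250:600,400:700]>60).mean())
st(); cad('scene','c5.png',.1,(90,240,270,470)); r.hand_in()"
```

```text
clock: 19.7
tcp_pos: [0.5726, 0.1492, 0.2977]
orientation: [-2.49, -1.916, -0.0]
contact_force: [-0.0, -0.3, -6.6]
grip_width: 0.0105
key diff 1.4895075757575758 0.0 caddy 1.7201047619047618 0.0
t 19.75 tcp [0.5726 0.1491 0.2977] F [-0.9 -0.1 -6.9] M [-0.01  0.04 -0.01] w 0.011 q [ 0.12  0.42 -0.62  1.73  0.27  1.08 -0.85]
toolz [ 0. -0. -1.] jaw yaw deg -14.84 grasp [0.5726 0.1491 0.2437]
scene upright 161 ((565.7413940429688, 138.21351623535156), (15.012139320373535, 31.677152633666992), 67.98507690429688) ztop 0.26551518234634575
scene tray 3426 ((572.8203125, 150.2165069580078), (152.00714111328125, 123.7343521118164), 75.18853759765625)
scene floor plane [-0.0008  0.0025  0.1055]
the job is handed in; nothing more can be done
```

I hung the grey round-eyed key on the caddy's peg and let go of it. I then lifted the caddy about 10 cm straight up by its upright and handed in while still holding it, at 19.75 s on the clock.

**Key slip:** the key swung about 26° within the pads on the way to the peg. I raised the grip force and tilted the tool to bring it upright again, and it went onto the peg with no noticeable force. During the first part of the lift it slid down to the peg's root and turned a little there, but it stayed hung by its eye.

**Last checks:**
- **Caddy:** the tray floor is level to about 0.2° and sits about 99–100 mm higher than it did on the bench.
- **Bottle and key:** the bottle is standing in the tray and the key is on the peg. Nothing changed between two pictures about 0.7 s apart.
- **Grip:** the wrist carries a steady load of about 7 N, as expected for the caddy with the key and bottle.
- **Other tools:** the blade and the tee are still in the rack, and the green look-alikes were left alone.

None of the final checks failed. In the last top view the arm hid much of the caddy, so the level and stillness checks rest mainly on the scene camera.

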